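# Lock a diesel injection pump at its timing point

### The arm

A 6-joint arm with a two-finger parallel gripper is mounted at the origin on the work surface. World frame = base frame: x ahead of the robot, y to its left, z up, the work surface at z = 0. Lengths are in m, angles in degrees, forces in N, time in s.
With the tool pointing down it reaches from about 0.3 to 0.775 m from the base axis. Payload 14.6 kg.
Tool frame: the origin (TCP) lies on the centre line of the jaws, within the pads' length; the fingertips stand 22 mm ahead of it and the grasp point (between the pads) lies 3 mm ahead of it (bot.nose_length is the distance from the TCP to the fingertips, in m); z points along the fingers, y is the direction in which the jaws open and shut (so a half turn about z gives the same grasp; the last joint's range is limited). The gripper opens to 85 mm and grips with 20 to 120 N. Pads are 22 mm wide; open, the fingers measure 114 mm over their backs; the gripper's body (76 mm by 85 mm) begins 54 mm behind the grasp point. The pads swing forward as they close: fully open they stand 13 mm farther back than shut.
Start: joints at [63.106, 17.183, 87.147, -0, 75.671, -3.816], TCP at [0.216, 0.506, 0.225] pointing down, gripper open.
Joint ranges: [-173.82, 173.82], [-45.26, 126.66], [13.44, 144.39], [-59.66, 239.66], [0, 175.72], [-146.38, 146.38]. Speed limits (degrees/s): [127.2, 127.2, 147.25, 180, 180, 180].

### API

Orientations are given as [roll, pitch, yaw] about the fixed x, y, z axes, in that order (R = Rz(yaw) Ry(pitch) Rx(roll)).
In Python, from station import bot gives the robot as it stands.
- The arm moves only by the shell command python3 -m inch 'ROWS'. ROWS is JSON, a list of rows, each an object of numbers: "gripper": the finger opening in cm, from 0 to 8.54; "x", "y", "z": the shift along the tool's x, y, z in cm; "spin": the turn about the tool's z in rad. A call has 1 to 5 rows; each row shifts and turns the commanded pose from where the row before left it, along the tool's axes as they then stand; what a row does not reach is not made up. A row lasts 1/8 s, in which the tool goes at most 62.5 mm and 10.7 degrees, less where a joint would pass 70% of its speed; a pose out of reach is approached as far as the arm can. A call is refused whole if a number of a shift passes 6.25 or a number of a turn 0.188, either way. A call with a gripper value outside its range is refused whole. The fingers move at their own pace and stop on an object; the grip force is fixed at half the most. Time passes only in rows, so rows that do not move let the fingers close. It gives the time, the measured TCP pose, the force and the opening at its end, in the units of the state.
- bot.observe(): the state, without advancing time (a new reading comes with each control period).
- bot.grab_frame(name): name is "side" or "top"; returns a dict with "frame" (480x640x3 uint8, red, green, blue), "mtx" (3x3 intrinsics, pixels), "k1" (the pictures are not rectified: a ray, as slopes to the right and down, at radius r is drawn at 1 + k1 r^2 times it, then the intrinsics apply), "camera_from_world" (4x4, takes a point from world to camera coordinates). Camera axes: x right, y down, z forward; pixel columns grow to the right and rows downward; lengths in m; the calibration is good to about 2 mm. A picture is of the moment at which its call begins. There is no depth.
- bot.close_job(): hands the job in, once; it reports no verdict.
The state is a dict: "t": time; "joint_pos": joint angles; "joint_velocities": joint speeds; "joint_efforts": joint torques, N m; "position": TCP position; "tool_rot": TCP orientation; "force": force on the tool from outside, world axes, zero at the start; "moment": the same for the moment, N m; "grip_width": finger opening in m.
Only numpy, scipy, OpenCV 4.12 (cv2) and the standard library are available. Lean on these libraries where they do the work, as an engineer would, in place of code of your own. Each camera call takes 0.05 s, during which the arm holds its last target.

### The job

Lock the injection pump on the bench stand at its timing point. Turn the drive coupling on top (the notch lies clockwise of where it stands), feeling for the dip in its drag where the ball inside drops into the one hidden notch of the timing plate, and leave it there; then press the lock pin beside it gently down, without forcing it, until it is fully home. Leave the tools and the can around the pump where they are.

Things in the scene. Friction and masses are not known exactly. Their poses are not given: they have to be found in the camera images.
- pump: Aluminium diesel injection pump, fixed upright, drive end up, on a three-post stand with a 180 x 160 mm foot plate. Origin on the bench under the vertical shaft axis, z up, x and y along the foot plate's long and short side. Round housing 126 mm across, flat top 126 mm above the bench; bolt heads on the posts, 76 mm from the axis, are 110 mm high. Lock pin on the pump's -y side.
- coupling_grip (a point): The knob to turn: the steel drive tongue of the coupling, a plain bar 46 mm long, 12 mm thick, 32 mm tall (154 to 186 mm above the bench), centred on the shaft axis above a round hub 48 mm across. This point: on the axis, 176 mm above the bench; x along the tongue, y across its 12 mm, z up. The coupling is clamped on its shaft at any angle, so its looks do not tell where the notch is.
- coupling (a joint): Angle of the coupling in rad, growing clockwise seen from above; 0 has no meaning. It stays where it is left. Steady drag while turning about 0.12 N m (0.08 to 0.2); held still between steps, anything from -0.12 to +0.12 may be felt. The one hidden notch lies 0.4 to 2.4 rad clockwise of the start, so a second grasp may be needed. It can be turned past the notch, and turned back.
- housing_top (a point): Centre of the housing's top, on the shaft axis, 126 mm above the bench. Inside, a sprung ball rides on the timing plate. Over the last 0.12 rad before the notch the moment falls smoothly to about -0.3 N m (the tongue pulls ahead, clockwise); past the notch it climbs within 0.05 rad to +0.2 to +0.6, and is steady again 0.12 rad past it. Let go within 0.07 rad of the notch, the coupling settles into it.
- pin_head (a point): Centre of the top face of the lock pin's plain steel head, 20 mm across and 8 mm thick, on an 8 mm upright stem in a small boss on the housing, 48 mm from the shaft axis. The face is 150 mm above the bench with the pin up (start), 138 mm when it is home, the head down on the boss. Axes as the pump's.
- lock_pin (a joint): How far the lock pin is pushed down, in m: 0 up (start), 0.012 fully home. Slides with 4 N of friction, stays where left. With the coupling in the notch (within 0.05 rad) it goes home into a hole of the timing plate; else it stops on the plate after 1.5 to 3 mm. More than 25 N on it, there or at the bottom, damages it; 8 to 15 N is enough.
- wrench: Bystander: steel combination wrench, 180 mm long, lying near the pump. Origin at its middle on the bench.
- screwdriver: Bystander: screwdriver with black handle, 210 mm long, lying near the pump. Origin at its middle on the bench.
- socket: Bystander: deep steel socket, 28 mm across and 62 mm tall, standing near the pump. Origin at the centre of its foot.
- spray_can: Bystander: grey aerosol can with white nozzle, 67 mm across and 178 mm tall, standing near the pump. Origin at the centre of its foot.

How it is judged:
By the outcome, as a careful person would: the job done as asked, in the order asked, and still so for the second after the job is handed in, with the robot touching nothing.
It also fails if it takes over 72 s, if anything falls off the work surface, if the arm or the gripper's body presses on something with over 40 N, if the wrist force passes 120 N, or if a joint passes its speed limit or range.

## Working session

There is one attempt and no reset: what is moved stays moved. The work goes in short steps, Python scripts to look and compute and a shell command to move; the robot and the scene stay as the last step left them, time stands still between calls to the robot, and variables do not carry over. Pictures are saved under pics/ and viewed, and the job is handed in when it is done.

```bash
mkdir -p pics; ls; python3 - <<'E'
from station import bot
import cv2
print(bot.observe(), bot.nose_length)
for n in("side","top"):
    d=bot.grab_frame(n); cv2.imwrite(f"pics/{n}0.png",d["frame"][:,:,::-1]); print(n,d["mtx"],d["k1"],d["camera_from_world"])
E
```

```text
pics
{'t': 0.0, 'joint_pos': array([ 6.31056401e+01,  1.72166016e+01,  8.71825873e+01,  1.33688048e-03,
        7.56722489e+01, -3.81604883e+00]), 'joint_velocities': array([ 0.00866486, -0.03055335,  0.08139728,  0.11306113, -0.03868058,
       -0.05580372]), 'joint_efforts': array([-2.30348369e-04, -5.43503809e+01, -3.61790478e+01, -8.92051685e-05,
        4.03638973e-03,  8.19834781e-06]), 'position': array([0.21547299, 0.50574799, 0.22479513]), 'tool_rot': array([-1.79928807e+02, -6.04644401e-03,  1.56921354e+02]), 'force': array([-0.25851137,  0.43506308, -0.28501254]), 'moment': array([-0.0096989 , -0.02355341, -0.00255467]), 'grip_width': 0.085369872838487} 0.022
side [[479.28613561   0.         318.97293749]
 [  0.         479.28613561 236.74004053]
 [  0.           0.           1.        ]] -0.05938793109427258 [[-0.9518726  -0.30640156  0.00752531  0.5975018 ]
 [-0.22014432  0.66640888 -0.7123452   0.208812  ]
 [ 0.21324875 -0.67971853 -0.70178892  0.81087498]
 [ 0.          0.          0.          1.        ]]
top [[496.49049674   0.         315.36808975]
 [  0.         496.49049674 236.18948727]
 [  0.           0.           1.        ]] -0.08702619072308783 [[-0.01637473 -0.99971177  0.01755715  0.05752135]
 [-0.99831975  0.01537074 -0.05586969  0.60406448]
 [ 0.05558372 -0.0184425  -0.99828369  1.0114752 ]
 [ 0.          0.          0.          1.        ]]
```

View pics/side0.png

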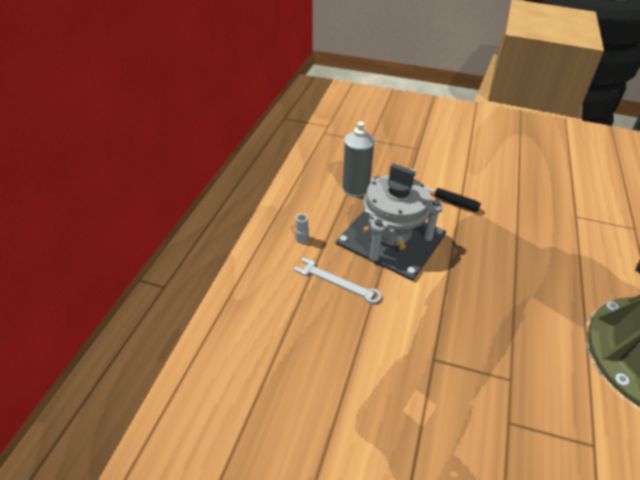

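View pics/top0.png

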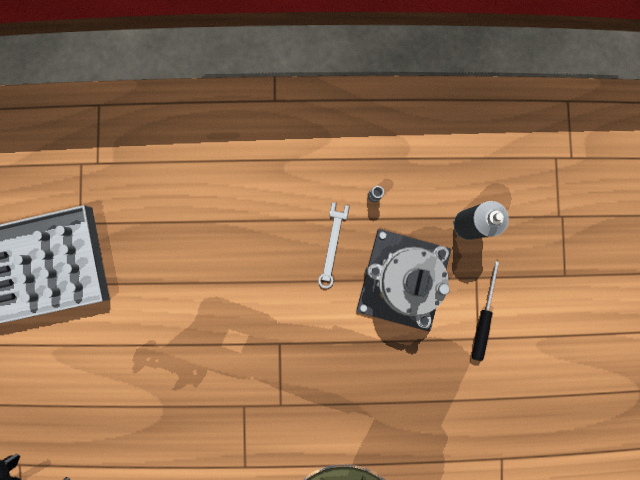

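The side view shows the pump at about (400,200), with the can behind it and the wrench and socket to its left. The top view shows the pump hub at about (418,284), a likely pin head at (444,289), the can at (490,218), the screwdriver at (485,310), the wrench at (333,245) and the socket at (376,192). I'll zoom in.

```bash
python3 - <<'E'
import cv2
a=cv2.imread("pics/top0.png")[215:345,345:525]; cv2.imwrite("pics/topz.png",cv2.resize(a,None,fx=4.4,fy=4.4,interpolation=cv2.INTER_CUBIC))
a=cv2.imread("pics/side0.png")[110:290,320:490]; cv2.imwrite("pics/sidez.png",cv2.resize(a,None,fx=3.3,fy=3.3,interpolation=cv2.INTER_CUBIC))
E
```

```text
(no output)
```

View pics/topz.png

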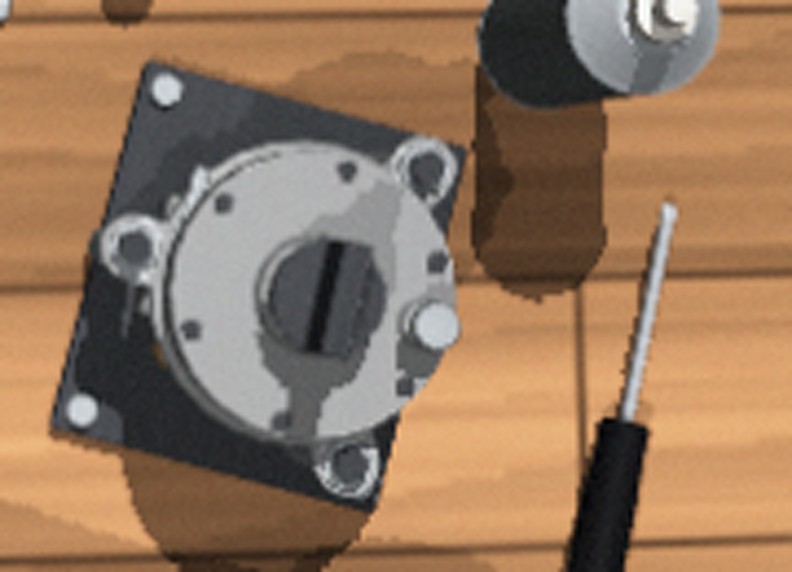

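View pics/sidez.png

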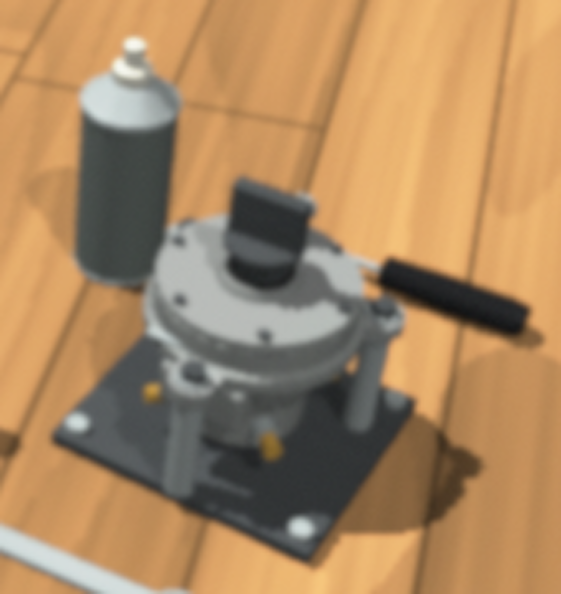

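```bash
cat > h.py <<'E'
import numpy as np,cv2
from station import bot
def cam(n):
    d=bot.grab_frame(n); return d
def ray(d,u,v):
    K=d["mtx"];p=np.array([(u-K[0,2])/K[0,0],(v-K[1,2])/K[1,1]]);q=p.copy()
    for _ in range(20): q=p/(1+d["k1"]*(q@q))
    T=d["camera_from_world"];R=T[:3,:3];c=-R.T@T[:3,3]
    return c,R.T@np.array([q[0],q[1],1])
def onz(d,u,v,z):
    c,r=ray(d,u,v);return c+r*(z-c[2])/r[2]
def proj(d,P):
    T=d["camera_from_world"];p=T[:3,:3]@np.asarray(P)+T[:3,3];q=p[:2]/p[2];q=q*(1+d["k1"]*(q@q));K=d["mtx"]
    return np.array([K[0,0]*q[0]+K[0,2],K[1,1]*q[1]+K[1,2]])
E
python3 - <<'E'
from h import *
d=cam("top"); s=cam("side")
Z=lambda x,y:(345+x/4.4,215+y/4.4)
S=lambda x,y:(320+x/3.3,110+y/3.3)
print("ctr",c:=onz(d,*Z(311,291),.126)); print("pin",p:=onz(d,*Z(437,326),.150)); print(np.hypot(*(p-c)[:2]), np.degrees(np.arctan2(*(p-c)[1::-1])))
cor=[(150,62),(467,150),(372,512),(52,435)]
C=[onz(d,*Z(*q),.012) for q in cor]; print(np.round(C,4),np.mean(C,0))
for i in range(4):
    e=C[(i+1)%4]-C[i];print(np.linalg.norm(e),np.degrees(np.arctan2(e[1],e[0])))
# tongue top edges candidates
for q in [(338,242),(315,352),(385,250),(350,357)]: print(q,onz(d,*Z(*q),.186))
for q in [(240,180),(310,203)]: print("side",onz(s,*S(*q),.186))
img=s["frame"][:,:,::-1].copy()
for nm,cx in(("top",d),("side",s)):
  for z in(.126,.186,.154): print(nm,z,proj(cx,[c[0],c[1],z]))
# can/screwdriver etc
print("can",onz(d,490+5,218,.16))
print("sd",onz(d,497,262,.005),onz(d,478,360,.012))
E
```

```text
ctr [ 0.51247231 -0.13470453  0.126     ]
pin [ 0.49793998 -0.18154494  0.15      ]
0.04904296950435211 -107.23661202106416
[[ 0.6179 -0.0855  0.012 ]
 [ 0.5736 -0.2369  0.012 ]
 [ 0.4031 -0.1866  0.012 ]
 [ 0.4428 -0.0353  0.012 ]] [ 0.50937006 -0.13606927  0.012     ]
0.15771606392878867 -106.32093935381214
0.1777920968913838 163.58070873507026
0.15641908327432072 75.27771286519918
0.18215867569131378 -15.989832454732078
(338, 242) [ 0.53384517 -0.13275539  0.186     ]
(315, 352) [ 0.49080017 -0.12252402  0.186     ]
(385, 250) [ 0.53032885 -0.15146388  0.186     ]
(350, 357) [ 0.48853171 -0.13641465  0.186     ]
side [ 0.53037386 -0.14085391  0.186     ]
side [ 0.48906276 -0.13215191  0.186     ]
top 0.126 [415.68181818 281.13636364]
top 0.186 [423.23714841 282.31640649]
top 0.154 [419.08259303 281.66767679]
side 0.126 [397.66768461 193.4702393 ]
side 0.186 [401.59847862 168.2660986 ]
side 0.154 [399.46076408 181.99264212]
can [ 0.62498064 -0.27640879  0.16      ]
sd [ 0.54462124 -0.33766589  0.005     ] [ 0.3403007  -0.28843841  0.012     ]
```

```bash
python3 - <<'E'
import cv2,numpy as np
g=lambda a:np.clip(255*(a/255.)**.5,0,255).astype('uint8')
a=cv2.imread("pics/top0.png")[262:306,395:459]; a=cv2.resize(g(a),None,fx=12,fy=12,interpolation=cv2.INTER_NEAREST)
cv2.imwrite("pics/topzz.png",a)
a=cv2.imread("pics/side0.png")[155:205,375:435]; cv2.imwrite("pics/sidezz.png",cv2.resize(g(a),None,fx=12,fy=12,interpolation=cv2.INTER_NEAREST))
E
```

```text
(no output)
```

View pics/topzz.png

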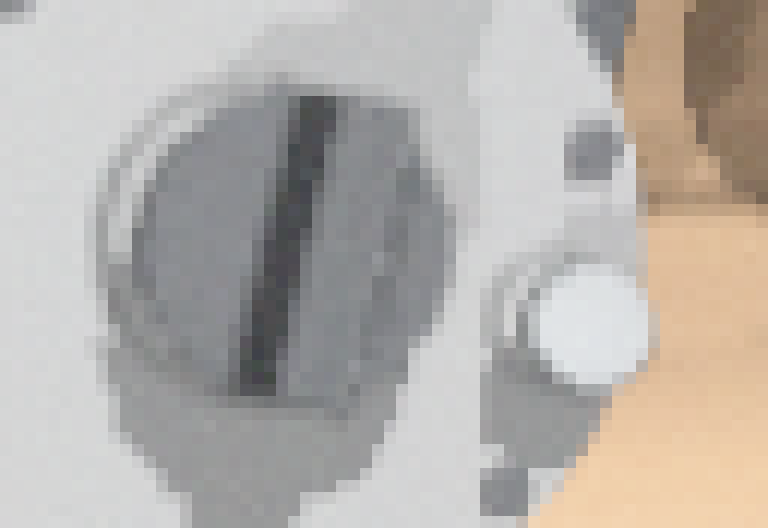

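View pics/sidezz.png

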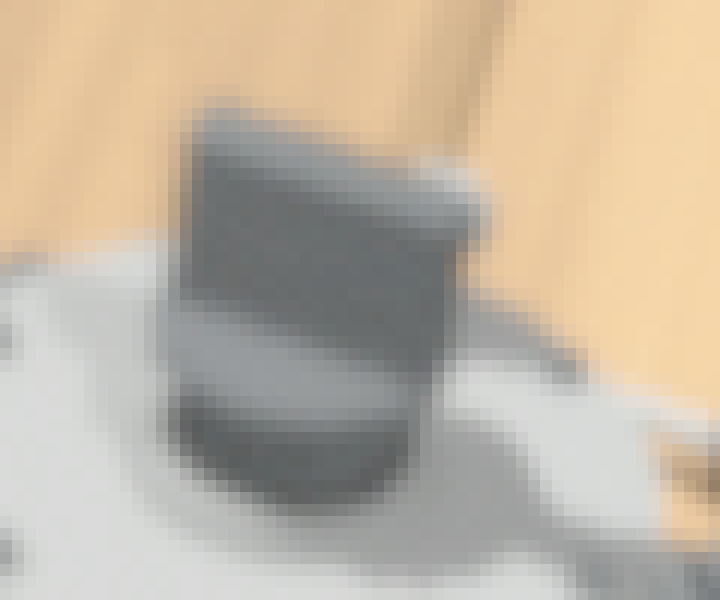

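```bash
python3 - <<'E'
from h import *
d=cam("top"); s=cam("side")
P=[onz(d,395+x/12,262+y/12,.186) for x,y in [(335,97),(418,110),(272,397),(355,410)]]
print(np.round(P,4)); m=np.mean(P,0); print(m)
e=(P[0]+P[1]-P[2]-P[3]); print(np.degrees(np.arctan2(e[1],e[0])))
Q=[onz(s,375+x/12,155+y/12,.186) for x,y in [(190,145),(450,230),(220,105),(480,190)]]; print(np.round(Q,4),np.mean(Q,0)); e=Q[0]-Q[1]+Q[2]-Q[3];print(np.degrees(np.arctan2(e[1],e[0])))
print("pin",onz(d,395+590/12,262+325/12,.150))
print(proj(s,[.498,-.1815,.15]))
print("can top",onz(d,495.5,218,.178))
E
```

```text
[[ 0.5337 -0.1347  0.186 ]
 [ 0.5316 -0.1468  0.186 ]
 [ 0.4906 -0.1244  0.186 ]
 [ 0.4885 -0.1365  0.186 ]]
[ 0.51107689 -0.13559046  0.186     ]
-13.44907502031982
[[ 0.5321 -0.1319  0.186 ]
 [ 0.4902 -0.1233  0.186 ]
 [ 0.5298 -0.1437  0.186 ]
 [ 0.4876 -0.1348  0.186 ]] [ 0.50992055 -0.13344561  0.186     ]
-11.693764241978727
pin [ 0.49795984 -0.18126638  0.15      ]
[411.02495815 171.03789572]
can top [ 0.62339443 -0.27032456  0.178     ]
```

The pump axis is at about (0.511, -0.135), with the tongue at yaw about -13° and the pin at about (0.498, -0.181). Both views agree. I'll approach with yaw 167°, which leaves joint 6 room for the whole clockwise turn.

```bash
python3 -m inch '[{"x":-4.36,"y":-3.95,"gripper":5},{"x":-4.36,"y":-3.95},{"x":-4.36,"y":-3.95},{"x":-4.36,"y":-3.95},{"x":-4.36,"y":-3.95}]'
python3 -m inch '[{"x":-4.36,"y":-3.95},{"x":-4.36,"y":-3.95},{"x":-4.36,"y":-3.95},{"x":-4.36,"y":-3.95},{"x":-4.36,"y":-3.95}]'
```

```text
invalid input at $[0]: expected keys gripper, x, y, z, spin
invalid input at $[0]: expected keys gripper, x, y, z, spin
```

All keys are required in each row.

```bash
python3 -m inch '[{"gripper":5,"x":-4.36,"y":-3.95,"z":0,"spin":0},{"gripper":5,"x":-4.36,"y":-3.95,"z":0,"spin":0},{"gripper":5,"x":-4.36,"y":-3.95,"z":0,"spin":0},{"gripper":5,"x":-4.36,"y":-3.95,"z":0,"spin":0},{"gripper":5,"x":-4.36,"y":-3.95,"z":0,"spin":0}]'
python3 -m inch '[{"gripper":5,"x":-4.36,"y":-3.95,"z":0,"spin":0},{"gripper":5,"x":-4.36,"y":-3.95,"z":0,"spin":0},{"gripper":5,"x":-4.36,"y":-3.95,"z":0,"spin":0},{"gripper":5,"x":-4.36,"y":-3.95,"z":0,"spin":0},{"gripper":5,"x":0,"y":0,"z":0,"spin":-0.176}]'
```

```text
t: 0.92
position: [0.3391, 0.2371, 0.2256]
tool_rot: [180.0, 0.0, 156.9]
force: [0.9, 0.2, 0.1]
grip_width: 0.0501
t: 1.55
position: [0.4381, 0.022, 0.2252]
tool_rot: [-180.0, -0.0, 166.9]
force: [0.2, 0.3, 0.2]
grip_width: 0.0498
```

```bash
python3 -m inch '[{"gripper":5,"x":-3.55,"y":-4.55,"z":0,"spin":0},{"gripper":5,"x":-3.55,"y":-4.55,"z":0,"spin":0},{"gripper":5,"x":-3.55,"y":-4.55,"z":0,"spin":0},{"gripper":5,"x":0,"y":0,"z":0,"spin":0},{"gripper":5,"x":0,"y":0,"z":0,"spin":0}]'
python3 - <<'E'
from h import *
d=cam("top");s=cam("side")
a=d["frame"][220:330,360:480,::-1];cv2.imwrite("pics/t1.png",cv2.resize(a,None,fx=5,fy=5,interpolation=cv2.INTER_CUBIC))
a=s["frame"][110:230,330:480,::-1];cv2.imwrite("pics/s1.png",cv2.resize(a,None,fx=4,fy=4,interpolation=cv2.INTER_CUBIC))
print(bot.observe()["joint_pos"],bot.observe()["position"],bot.observe()["moment"])
E
```

```text
t: 2.17
position: [0.51, -0.1315, 0.2251]
tool_rot: [180.0, -0.0, 167.0]
force: [-0.2, -0.4, -0.2]
grip_width: 0.0496
[-1.83740803e+01  1.41835594e+01  9.09325178e+01  5.53372828e-03
  7.48742570e+01 -9.54441244e+01] [ 0.51009643 -0.13083946  0.22558673] [0.06652836 0.00873247 0.03360581]
```

View pics/s1.png

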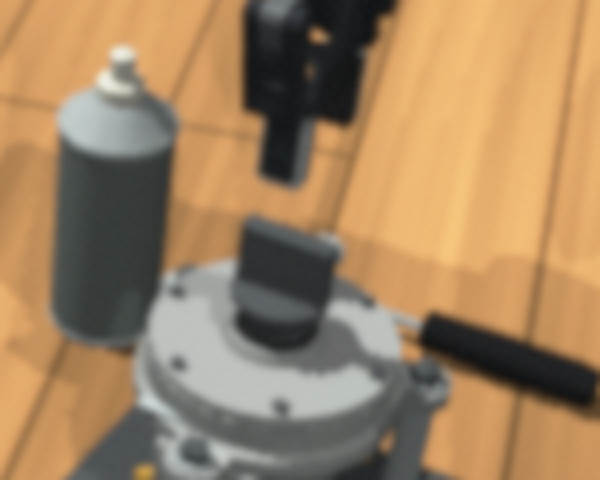

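View pics/t1.png

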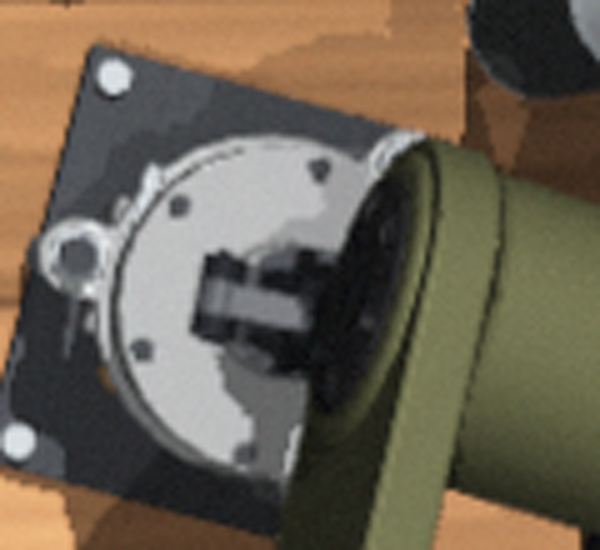

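The side view shows the open jaws at (285,160), right above the tongue at (290,260). I'll correct by 4 mm, descend and close.

```bash
python3 -m inch '[{"gripper":5,"x":-0.19,"y":-0.37,"z":0,"spin":0},{"gripper":5,"x":0,"y":0,"z":1.5,"spin":0},{"gripper":5,"x":0,"y":0,"z":1.5,"spin":0},{"gripper":5,"x":0,"y":0,"z":1.5,"spin":0},{"gripper":5,"x":0,"y":0,"z":0,"spin":0}]'
```

```text
t: 2.9
position: [0.5108, -0.1357, 0.1788]
tool_rot: [180.0, -0.2, 167.0]
force: [-0.7, -0.2, 0.3]
grip_width: 0.05
```

```bash
python3 -m inch '[{"gripper":0.5,"x":0,"y":0,"z":0,"spin":0},{"gripper":0.5,"x":0,"y":0,"z":0,"spin":0},{"gripper":0.5,"x":0,"y":0,"z":0,"spin":0},{"gripper":0.5,"x":0,"y":0,"z":0,"spin":0},{"gripper":0.5,"x":0,"y":0,"z":0,"spin":0}]'
cat > o.py <<'E'
from station import bot
import numpy as np
o=bot.observe(); print("OBS t%.2f"%o["t"],np.round(o["position"],4),"yaw %.2f"%o["tool_rot"][2],"F",np.round(o["force"],1),"M",np.round(o["moment"],3),"w",round(o["grip_width"],4),"j6 %.1f tau6 %.3f"%(o["joint_pos"][5],o["joint_efforts"][5]))
E
python3 o.py
```

```text
t: 3.52
position: [0.5113, -0.1359, 0.1805]
tool_rot: [-180.0, 0.0, 167.0]
force: [-0.1, 0.5, 0.5]
grip_width: 0.0051
OBS t3.52 [ 0.5113 -0.1359  0.1805] yaw 167.01 F [-0.1  0.5  0.5] M [ 0.012 -0.055  0.033] w 0.0051 j6 -95.9 tau6 0.000
```

The opening of 5 mm means the jaws closed on nothing. I'll look before moving.

```bash
python3 - <<'E'
from h import *
d=cam("top");s=cam("side")
a=d["frame"][220:330,360:480,::-1];a=cv2.resize(a,None,fx=5,fy=5,interpolation=cv2.INTER_CUBIC)
a2=s["frame"][110:230,330:480,::-1];a2=cv2.resize(a2,None,fx=5,fy=5,interpolation=cv2.INTER_CUBIC)
cv2.imwrite("pics/t2.png",a);cv2.imwrite("pics/s2.png",a2)
E
```

```text
(no output)
```

View pics/s2.png

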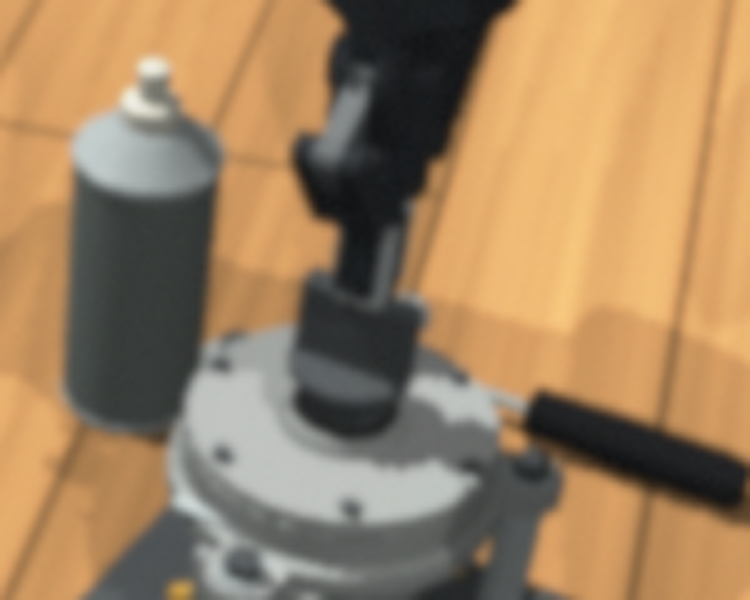

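View pics/t2.png

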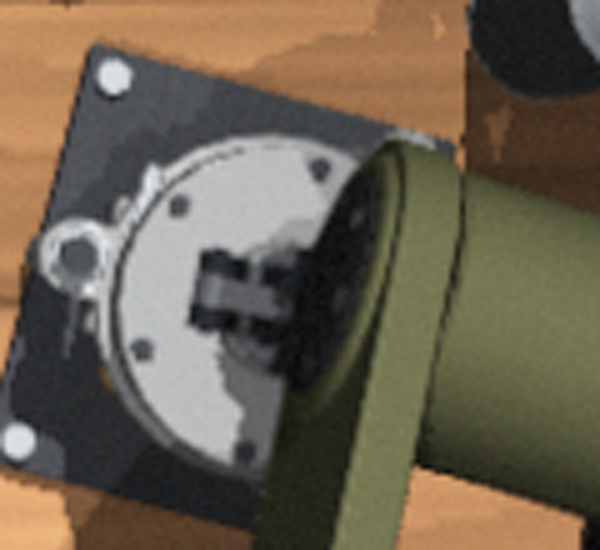

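```bash
python3 - <<'E'
from h import *
s=cam("side");d=cam("top")
u=np.array([.225,.974,0])
for k in(-.03,-.025,0,.025,.03):
  for z in(.2036,.209,.215): print(k,z,proj(s,np.array([.5101,-.1308,z])+k*u).round(1), proj(d,np.array([.5101,-.1308,z])+k*u).round(1))
E
python3 o.py
python3 - <<'E'
import cv2
a=cv2.imread("pics/s1.png");b=cv2.imread("pics/s2.png")
g=lambda a:cv2.convertScaleAbs(a,alpha=2.5,beta=20)
cv2.imwrite("pics/s1g.png",cv2.resize(g(a)[0:250,150:450],None,fx=2.3,fy=2.3)); cv2.imwrite("pics/s2g.png",cv2.resize(g(b)[150:450,200:500],None,fx=2,fy=2))
E
```

```text
-0.03 0.2036 [410.2 153.8] [440.5 287.8]
-0.03 0.209 [410.6 151.3] [441.3 287.9]
-0.03 0.215 [411.  148.6] [442.3 288.1]
-0.025 0.2036 [409.1 155.1] [437.6 287.2]
-0.025 0.209 [409.5 152.7] [438.5 287.3]
-0.025 0.215 [410.  149.9] [439.4 287.5]
0 0.2036 [403.7 161.9] [423.4 284.1]
0 0.209 [404.1 159.4] [424.2 284.3]
0 0.215 [404.5 156.7] [425.  284.4]
0.025 0.2036 [398.1 168.9] [409.2 281.1]
0.025 0.209 [398.4 166.4] [409.8 281.2]
0.025 0.215 [398.9 163.7] [410.6 281.3]
0.03 0.2036 [396.9 170.3] [406.3 280.5]
0.03 0.209 [397.3 167.9] [406.9 280.6]
0.03 0.215 [397.7 165.1] [407.7 280.7]
OBS t3.73 [ 0.5113 -0.1359  0.1804] yaw 167.01 F [ 0.  -0.4  0.1] M [-0.062  0.045 -0.033] w 0.0051 j6 -95.9 tau6 0.000
```

View pics/s1g.png

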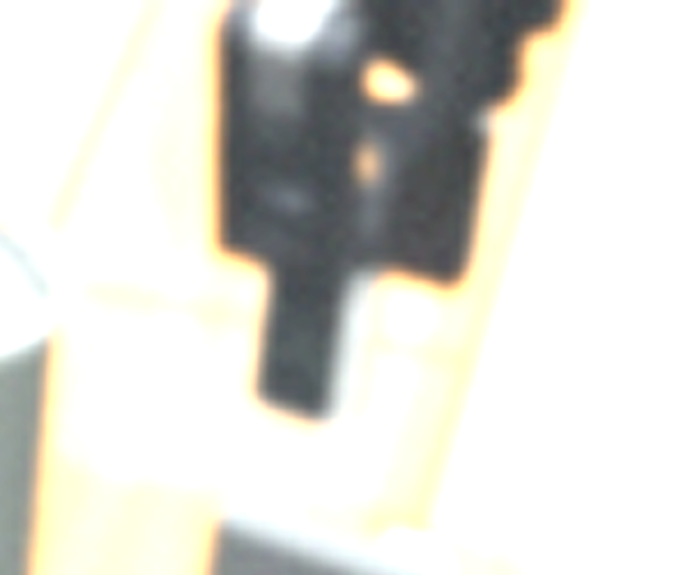

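View pics/s2g.png

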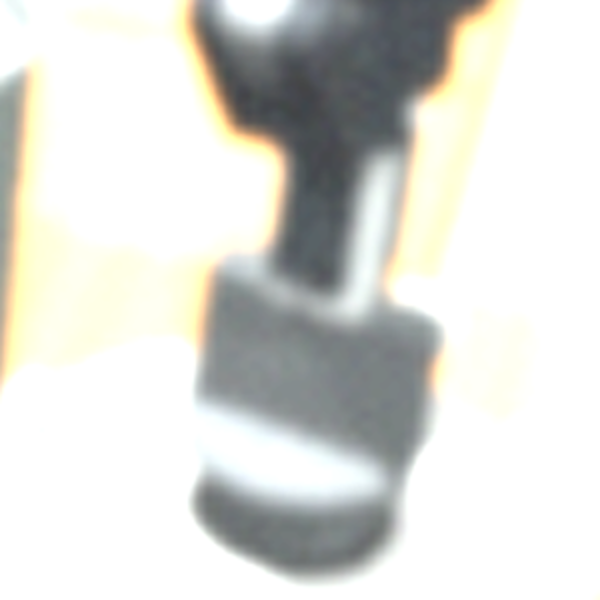

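The side picture shows the fingertips at about (402,170) px, at the height of the tongue's top (z about 0.187). The pose reading plus the 22 mm nose would put them at 0.158. I'll open here and check before going lower.

```bash
python3 -m inch '[{"gripper":4,"x":0,"y":0,"z":0,"spin":0},{"gripper":4,"x":0,"y":0,"z":0,"spin":0},{"gripper":4,"x":0,"y":0,"z":0,"spin":0},{"gripper":4,"x":0,"y":0,"z":0,"spin":0}]'
python3 - <<'E'
from h import *
d=cam("top");s=cam("side")
g=lambda a:np.clip(255*(a/255.)**.6,0,255).astype('uint8')
a=d["frame"][220:330,360:480,::-1];a=cv2.resize(g(a),None,fx=6,fy=5.4,interpolation=cv2.INTER_CUBIC)
a2=s["frame"][120:200,350:450,::-1];a2=cv2.resize(g(a2),None,fx=7,fy=7,interpolation=cv2.INTER_CUBIC)
cv2.imwrite("pics/t3.png",a);cv2.imwrite("pics/s3.png",a2)
E
python3 o.py
```

```text
t: 4.22
position: [0.5113, -0.1359, 0.1804]
tool_rot: [-180.0, 0.0, 167.0]
force: [0.1, 0.2, 0.3]
grip_width: 0.0398
OBS t4.33 [ 0.5113 -0.1359  0.1804] yaw 167.01 F [-0.2 -0.3 -0.7] M [-0.025 -0.009 -0.037] w 0.0399 j6 -95.9 tau6 -0.000
```

View pics/s3.png

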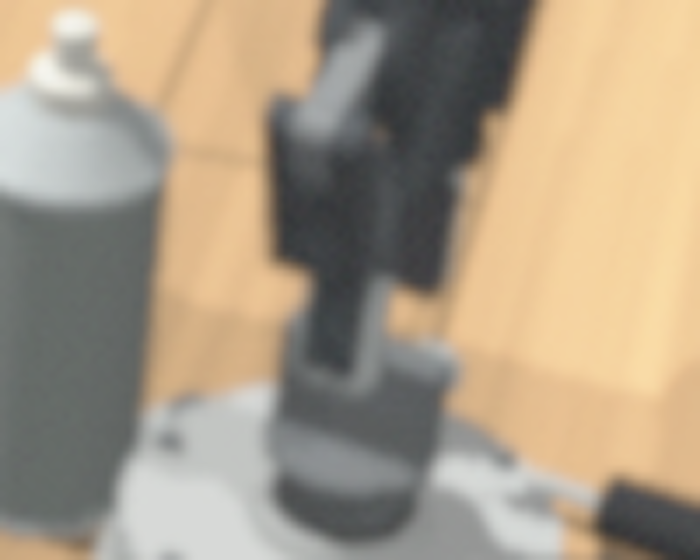

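View pics/t3.png

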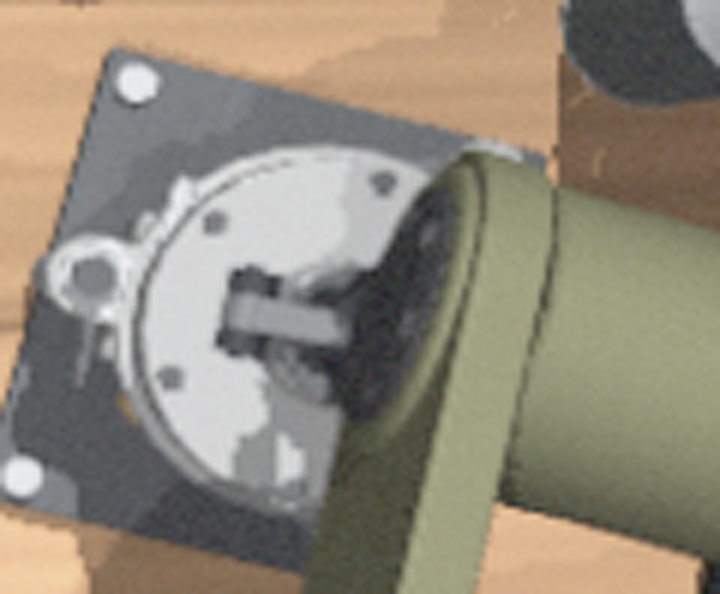

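The near finger's tip at (345,390) in the crop now sits just in front of the tongue's upper edge, so the tips really are about 25 mm higher than the pose plus nose length implies. I'll descend in small steps, watching force and picture.

```bash
python3 -m inch '[{"gripper":4,"x":0,"y":0,"z":0.6,"spin":0},{"gripper":4,"x":0,"y":0,"z":0.6,"spin":0},{"gripper":4,"x":0,"y":0,"z":0,"spin":0}]'; python3 o.py
python3 - <<'E'
from h import *
s=cam("side")
g=lambda a:np.clip(255*(a/255.)**.6,0,255).astype('uint8')
a2=s["frame"][120:200,350:450,::-1];a2=cv2.resize(g(a2),None,fx=7,fy=7,interpolation=cv2.INTER_CUBIC)
cv2.imwrite("pics/s4.png",a2)
E
```

```text
t: 4.7
position: [0.5111, -0.1358, 0.1676]
tool_rot: [180.0, -0.1, 167.0]
force: [-0.0, -0.9, 0.8]
grip_width: 0.0401
OBS t4.70 [ 0.5111 -0.1358  0.1676] yaw 167.00 F [-0.  -0.9  0.8] M [-0.042  0.022  0.015] w 0.0401 j6 -95.9 tau6 0.000
```

View pics/s4.png

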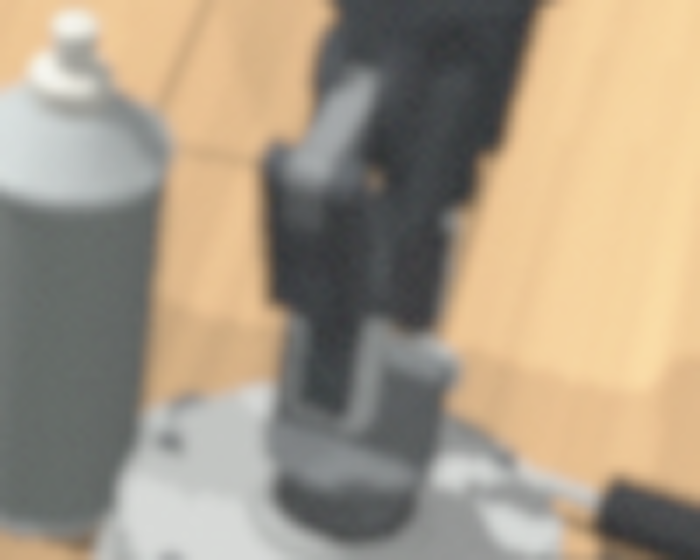

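Confirmed: the tip is now at (340,425) in front of the tongue face, with no contact force. I'll go 8 mm lower, then close.

```bash
python3 -m inch '[{"gripper":4,"x":0,"y":0,"z":0.4,"spin":0},{"gripper":4,"x":0,"y":0,"z":0.4,"spin":0},{"gripper":4,"x":0,"y":0,"z":0,"spin":0}]'; python3 o.py
python3 -m inch '[{"gripper":0.8,"x":0,"y":0,"z":0,"spin":0},{"gripper":0.8,"x":0,"y":0,"z":0,"spin":0},{"gripper":0.8,"x":0,"y":0,"z":0,"spin":0},{"gripper":0.8,"x":0,"y":0,"z":0,"spin":0}]'; python3 o.py
python3 - <<'E'
from h import *
s=cam("side")
g=lambda a:np.clip(255*(a/255.)**.6,0,255).astype('uint8')
a2=s["frame"][120:200,350:450,::-1];a2=cv2.resize(g(a2),None,fx=7,fy=7,interpolation=cv2.INTER_CUBIC)
cv2.imwrite("pics/s5.png",a2)
E
```

```text
t: 5.12
position: [0.5112, -0.1358, 0.16]
tool_rot: [180.0, -0.0, 167.0]
force: [0.6, 0.4, -0.7]
grip_width: 0.0401
OBS t5.12 [ 0.5112 -0.1358  0.16  ] yaw 167.00 F [ 0.6  0.4 -0.7] M [-0.004 -0.011  0.011] w 0.0401 j6 -95.9 tau6 0.000
t: 5.62
position: [0.5115, -0.1355, 0.1607]
tool_rot: [180.0, 0.0, 167.0]
force: [-0.3, 4.8, 3.8]
grip_width: 0.0107
OBS t5.62 [ 0.5115 -0.1355  0.1607] yaw 167.02 F [-0.3  4.8  3.8] M [ 0.8    0.074 -0.063] w 0.0107 j6 -95.9 tau6 -0.014
```

View pics/s5.png

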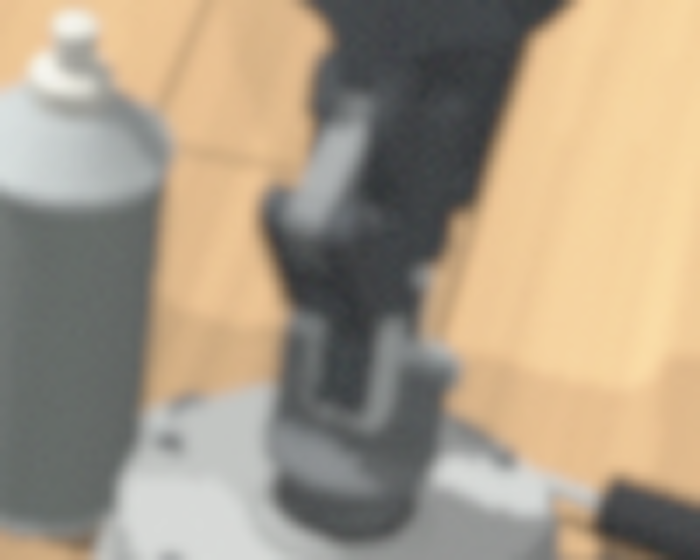

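The tongue is gripped (opening 10.7 mm, side force about 5 N). Now I'll turn clockwise in small calls and read Mz after each.

```bash
python3 -m inch '[{"gripper":0.8,"x":0,"y":0.02,"z":0,"spin":0.02},{"gripper":0.8,"x":0,"y":0,"z":0,"spin":0.02},{"gripper":0.8,"x":0,"y":0,"z":0,"spin":0.02}]' >/dev/null; python3 o.py
python3 -m inch '[{"gripper":0.8,"x":0,"y":0,"z":0,"spin":0.02},{"gripper":0.8,"x":0,"y":0,"z":0,"spin":0.02}]'>/dev/null; python3 o.py
python3 -m inch '[{"gripper":0.8,"x":0,"y":0,"z":0,"spin":0.02},{"gripper":0.8,"x":0,"y":0,"z":0,"spin":0.02}]'>/dev/null; python3 o.py
python3 -m inch '[{"gripper":0.8,"x":0,"y":0,"z":0,"spin":0.02},{"gripper":0.8,"x":0,"y":0,"z":0,"spin":0.02}]'>/dev/null; python3 o.py
```

```text
OBS t6.05 [ 0.5115 -0.1355  0.1607] yaw 163.50 F [-0.2  5.4  5.3] M [0.884 0.172 0.136] w 0.0105 j6 -92.3 tau6 -0.225
OBS t6.30 [ 0.5115 -0.1355  0.1607] yaw 161.21 F [-1.3  5.9  5.4] M [0.882 0.17  0.117] w 0.0109 j6 -90.0 tau6 -0.220
OBS t6.55 [ 0.5115 -0.1355  0.1607] yaw 158.92 F [-1.   5.6  5.4] M [0.874 0.094 0.068] w 0.0108 j6 -87.7 tau6 -0.217
OBS t6.80 [ 0.5115 -0.1354  0.1607] yaw 156.63 F [-1.5  5.4  5.4] M [0.852 0.206 0.137] w 0.0108 j6 -85.4 tau6 -0.216
```

The tau6 reading is very clean: steady at about -0.22. I'll continue.

```bash
python3 -m inch '[{"gripper":0.8,"x":0,"y":0,"z":0,"spin":0.03},{"gripper":0.8,"x":0,"y":0,"z":0,"spin":0.03},{"gripper":0.8,"x":0,"y":0,"z":0,"spin":0.02}]' >/dev/null; python3 o.py
python3 -m inch '[{"gripper":0.8,"x":0,"y":0,"z":0,"spin":0.025},{"gripper":0.8,"x":0,"y":0,"z":0,"spin":0.025}]'>/dev/null; python3 o.py
python3 -m inch '[{"gripper":0.8,"x":0,"y":0,"z":0,"spin":0.025},{"gripper":0.8,"x":0,"y":0,"z":0,"spin":0.025}]'>/dev/null; python3 o.py
python3 -m inch '[{"gripper":0.8,"x":0,"y":0,"z":0,"spin":0.025},{"gripper":0.8,"x":0,"y":0,"z":0,"spin":0.025}]'>/dev/null; python3 o.py
python3 -m inch '[{"gripper":0.8,"x":0,"y":0,"z":0,"spin":0.025},{"gripper":0.8,"x":0,"y":0,"z":0,"spin":0.025}]'>/dev/null; python3 o.py
python3 -m inch '[{"gripper":0.8,"x":0,"y":0,"z":0,"spin":0.025},{"gripper":0.8,"x":0,"y":0,"z":0,"spin":0.025}]'>/dev/null; python3 o.py
```

```text
OBS t7.17 [ 0.5115 -0.1354  0.1607] yaw 152.03 F [-1.2  5.7  5. ] M [0.875 0.157 0.111] w 0.0106 j6 -80.8 tau6 -0.125
OBS t7.42 [ 0.5115 -0.1354  0.1607] yaw 149.17 F [0.2 6.8 5.5] M [0.9   0.135 0.109] w 0.0105 j6 -78.0 tau6 -0.295
OBS t7.67 [ 0.5115 -0.1354  0.1607] yaw 146.31 F [-0.1  5.2  5.6] M [0.898 0.131 0.191] w 0.0105 j6 -75.1 tau6 -0.296
OBS t7.92 [ 0.5115 -0.1354  0.1607] yaw 143.44 F [0.4 6.3 5.3] M [0.913 0.083 0.12 ] w 0.0107 j6 -72.3 tau6 -0.303
OBS t8.18 [ 0.5116 -0.1354  0.1607] yaw 140.58 F [-0.8  6.2  5.4] M [0.944 0.108 0.107] w 0.0105 j6 -69.4 tau6 -0.307
OBS t8.43 [ 0.5116 -0.1354  0.1607] yaw 137.71 F [-0.6  5.9  6.1] M [0.964 0.204 0.158] w 0.011 j6 -66.5 tau6 -0.325
```

```bash
python3 -m inch '[{"gripper":0.8,"x":0,"y":0,"z":0,"spin":0.025},{"gripper":0.8,"x":0,"y":0,"z":0,"spin":0.025}]' >/dev/null; python3 o.py
python3 -m inch '[{"gripper":0.8,"x":0,"y":0,"z":0,"spin":0.025},{"gripper":0.8,"x":0,"y":0,"z":0,"spin":0.025}]'>/dev/null; python3 o.py
python3 -m inch '[{"gripper":0.8,"x":0,"y":0,"z":0,"spin":0.025},{"gripper":0.8,"x":0,"y":0,"z":0,"spin":0.025}]'>/dev/null; python3 o.py
python3 -m inch '[{"gripper":0.8,"x":0,"y":0,"z":0,"spin":0.025},{"gripper":0.8,"x":0,"y":0,"z":0,"spin":0.025}]'>/dev/null; python3 o.py
```

```text
OBS t8.68 [ 0.5116 -0.1354  0.1607] yaw 134.85 F [-0.9  6.9  5. ] M [0.98  0.114 0.091] w 0.0106 j6 -63.7 tau6 -0.300
OBS t8.93 [ 0.5116 -0.1354  0.1607] yaw 131.98 F [0.2 6.9 5.5] M [0.986 0.063 0.169] w 0.0107 j6 -60.8 tau6 -0.294
OBS t9.18 [ 0.5116 -0.1354  0.1607] yaw 129.11 F [0.3 6.8 5.2] M [1.015 0.086 0.077] w 0.0105 j6 -57.9 tau6 -0.296
OBS t9.43 [ 0.5116 -0.1353  0.1607] yaw 126.25 F [0.  7.3 3.7] M [1.011 0.034 0.145] w 0.0106 j6 -55.1 tau6 -0.294
```

```bash
python3 -m inch '[{"gripper":0.8,"x":0,"y":0,"z":0,"spin":0.025},{"gripper":0.8,"x":0,"y":0,"z":0,"spin":0.025}]' >/dev/null; python3 o.py
python3 -m inch '[{"gripper":0.8,"x":0,"y":0,"z":0,"spin":0.025},{"gripper":0.8,"x":0,"y":0,"z":0,"spin":0.025}]'>/dev/null; python3 o.py
python3 -m inch '[{"gripper":0.8,"x":0,"y":0,"z":0,"spin":0.025},{"gripper":0.8,"x":0,"y":0,"z":0,"spin":0.025}]'>/dev/null; python3 o.py
python3 -m inch '[{"gripper":0.8,"x":0,"y":0,"z":0,"spin":0.025},{"gripper":0.8,"x":0,"y":0,"z":0,"spin":0.025}]'>/dev/null; python3 o.py
python3 -m inch '[{"gripper":0.8,"x":0,"y":0,"z":0,"spin":0.025},{"gripper":0.8,"x":0,"y":0,"z":0,"spin":0.025}]'>/dev/null; python3 o.py
```

```text
OBS t9.68 [ 0.5116 -0.1353  0.1607] yaw 123.39 F [-0.3  6.4  6.1] M [1.074 0.034 0.096] w 0.0107 j6 -52.2 tau6 -0.296
OBS t9.93 [ 0.5116 -0.1353  0.1607] yaw 120.53 F [0.2 6.2 5.1] M [ 1.065 -0.03   0.109] w 0.0109 j6 -49.3 tau6 -0.295
OBS t10.18 [ 0.5116 -0.1353  0.1607] yaw 117.66 F [1.1 5.9 4.7] M [1.018 0.041 0.123] w 0.0105 j6 -46.5 tau6 -0.295
OBS t10.43 [ 0.5116 -0.1353  0.1607] yaw 114.80 F [0.4 6.7 4.8] M [ 1.08  -0.006  0.166] w 0.0105 j6 -43.6 tau6 -0.310
OBS t10.68 [ 0.5116 -0.1353  0.1607] yaw 111.93 F [0.7 7.5 5. ] M [ 1.025 -0.035  0.112] w 0.0107 j6 -40.7 tau6 -0.286
```

```bash
python3 -m inch '[{"gripper":0.8,"x":0,"y":0,"z":0,"spin":0.025},{"gripper":0.8,"x":0,"y":0,"z":0,"spin":0.025}]' >/dev/null; python3 o.py
python3 -m inch '[{"gripper":0.8,"x":0,"y":0,"z":0,"spin":0.025},{"gripper":0.8,"x":0,"y":0,"z":0,"spin":0.025}]'>/dev/null; python3 o.py
python3 -m inch '[{"gripper":0.8,"x":0,"y":0,"z":0,"spin":0.025},{"gripper":0.8,"x":0,"y":0,"z":0,"spin":0.025}]'>/dev/null; python3 o.py
python3 -m inch '[{"gripper":0.8,"x":0,"y":0,"z":0,"spin":0.025},{"gripper":0.8,"x":0,"y":0,"z":0,"spin":0.025}]'>/dev/null; python3 o.py
```

```text
OBS t10.93 [ 0.5116 -0.1353  0.1607] yaw 109.07 F [0.4 7.8 4.1] M [ 1.035 -0.02   0.129] w 0.0106 j6 -37.9 tau6 -0.301
OBS t11.18 [ 0.5117 -0.1353  0.1607] yaw 106.20 F [0.5 7.7 4.5] M [ 1.035 -0.081  0.143] w 0.0104 j6 -35.0 tau6 -0.294
OBS t11.43 [ 0.5117 -0.1353  0.1607] yaw 103.34 F [0.5 7.1 4.4] M [ 1.034 -0.063  0.194] w 0.0108 j6 -32.2 tau6 -0.296
OBS t11.68 [ 0.5117 -0.1353  0.1607] yaw 100.47 F [1.6 6.6 4.9] M [ 1.094 -0.153  0.149] w 0.0107 j6 -29.3 tau6 -0.295
```

```bash
python3 -m inch '[{"gripper":0.8,"x":0,"y":0,"z":0,"spin":0.025},{"gripper":0.8,"x":0,"y":0,"z":0,"spin":0.025}]' >/dev/null; python3 o.py
python3 -m inch '[{"gripper":0.8,"x":0,"y":0,"z":0,"spin":0.025},{"gripper":0.8,"x":0,"y":0,"z":0,"spin":0.025}]'>/dev/null; python3 o.py
python3 -m inch '[{"gripper":0.8,"x":0,"y":0,"z":0,"spin":0.025},{"gripper":0.8,"x":0,"y":0,"z":0,"spin":0.025}]'>/dev/null; python3 o.py
python3 -m inch '[{"gripper":0.8,"x":0,"y":0,"z":0,"spin":0.025},{"gripper":0.8,"x":0,"y":0,"z":0,"spin":0.025}]'>/dev/null; python3 o.py
```

```text
OBS t11.93 [ 0.5117 -0.1353  0.1607] yaw 97.61 F [1.4 6.9 4.7] M [ 1.059 -0.158  0.092] w 0.0105 j6 -26.4 tau6 -0.295
OBS t12.18 [ 0.5117 -0.1353  0.1607] yaw 94.74 F [1.7 6.2 4.9] M [ 1.097 -0.172  0.148] w 0.0107 j6 -23.6 tau6 -0.296
OBS t12.43 [ 0.5117 -0.1353  0.1607] yaw 91.88 F [0.5 6.6 4.2] M [ 1.084 -0.157  0.161] w 0.0106 j6 -20.7 tau6 -0.294
OBS t12.68 [ 0.5117 -0.1353  0.1607] yaw 89.01 F [1.7 7.1 4.7] M [ 1.098 -0.243  0.096] w 0.0107 j6 -17.8 tau6 -0.314
```

```bash
python3 -m inch '[{"gripper":0.8,"x":0,"y":0,"z":0,"spin":0.025},{"gripper":0.8,"x":0,"y":0,"z":0,"spin":0.025}]' >/dev/null; python3 o.py
python3 -m inch '[{"gripper":0.8,"x":0,"y":0,"z":0,"spin":0.025},{"gripper":0.8,"x":0,"y":0,"z":0,"spin":0.025}]'>/dev/null; python3 o.py
python3 -m inch '[{"gripper":0.8,"x":0,"y":0,"z":0,"spin":0.025},{"gripper":0.8,"x":0,"y":0,"z":0,"spin":0.025}]'>/dev/null; python3 o.py
python3 -m inch '[{"gripper":0.8,"x":0,"y":0,"z":0,"spin":0.025},{"gripper":0.8,"x":0,"y":0,"z":0,"spin":0.025}]'>/dev/null; python3 o.py
```

```text
OBS t12.93 [ 0.5118 -0.1353  0.1607] yaw 86.15 F [1.  7.6 5.2] M [ 1.115 -0.217  0.107] w 0.0104 j6 -15.0 tau6 -0.317
OBS t13.18 [ 0.5118 -0.1353  0.1607] yaw 83.29 F [2.5 7.3 4.3] M [ 1.049 -0.227  0.13 ] w 0.0107 j6 -12.1 tau6 -0.305
OBS t13.43 [ 0.5118 -0.1353  0.1607] yaw 80.41 F [2.3 6.7 4.7] M [ 1.045 -0.234  0.127] w 0.011 j6 -9.2 tau6 -0.298
OBS t13.68 [ 0.5118 -0.1353  0.1607] yaw 77.55 F [1.6 7.6 5. ] M [ 1.079 -0.261  0.138] w 0.011 j6 -6.4 tau6 -0.296
```

```bash
python3 -m inch '[{"gripper":0.8,"x":0,"y":0,"z":0,"spin":0.025},{"gripper":0.8,"x":0,"y":0,"z":0,"spin":0.025}]' >/dev/null; python3 o.py
python3 -m inch '[{"gripper":0.8,"x":0,"y":0,"z":0,"spin":0.025},{"gripper":0.8,"x":0,"y":0,"z":0,"spin":0.025}]'>/dev/null; python3 o.py
python3 -m inch '[{"gripper":0.8,"x":0,"y":0,"z":0,"spin":0.025},{"gripper":0.8,"x":0,"y":0,"z":0,"spin":0.025}]'>/dev/null; python3 o.py
python3 -m inch '[{"gripper":0.8,"x":0,"y":0,"z":0,"spin":0.025},{"gripper":0.8,"x":0,"y":0,"z":0,"spin":0.025}]'>/dev/null; python3 o.py
```

```text
OBS t13.93 [ 0.5118 -0.1353  0.1607] yaw 74.69 F [3.  7.  3.1] M [ 1.069 -0.232  0.153] w 0.0109 j6 -3.5 tau6 -0.297
OBS t14.18 [ 0.5118 -0.1353  0.1607] yaw 71.82 F [2.3 7.5 4.4] M [ 1.026 -0.309  0.119] w 0.0106 j6 -0.6 tau6 -0.295
OBS t14.43 [ 0.5118 -0.1353  0.1607] yaw 68.96 F [2.7 7.  4.9] M [ 1.059 -0.362  0.122] w 0.0105 j6 2.2 tau6 -0.296
OBS t14.68 [ 0.5118 -0.1353  0.1607] yaw 66.10 F [2.1 6.5 3. ] M [ 1.051 -0.303  0.121] w 0.0106 j6 5.1 tau6 -0.297
```

```bash
python3 -m inch '[{"gripper":0.8,"x":0,"y":0,"z":0,"spin":0.025},{"gripper":0.8,"x":0,"y":0,"z":0,"spin":0.025}]' >/dev/null; python3 o.py
python3 -m inch '[{"gripper":0.8,"x":0,"y":0,"z":0,"spin":0.025},{"gripper":0.8,"x":0,"y":0,"z":0,"spin":0.025}]'>/dev/null; python3 o.py
python3 -m inch '[{"gripper":0.8,"x":0,"y":0,"z":0,"spin":0.025},{"gripper":0.8,"x":0,"y":0,"z":0,"spin":0.025}]'>/dev/null; python3 o.py
python3 -m inch '[{"gripper":0.8,"x":0,"y":0,"z":0,"spin":0.025},{"gripper":0.8,"x":0,"y":0,"z":0,"spin":0.025}]'>/dev/null; python3 o.py
```

```text
OBS t14.93 [ 0.5119 -0.1353  0.1607] yaw 63.23 F [2.6 7.7 3.4] M [ 1.021 -0.392  0.083] w 0.0104 j6 8.0 tau6 -0.305
OBS t15.18 [ 0.5118 -0.1353  0.1607] yaw 60.36 F [3.1 6.5 3.9] M [ 1.016 -0.385  0.093] w 0.0104 j6 10.8 tau6 -0.316
OBS t15.43 [ 0.5119 -0.1353  0.1607] yaw 57.50 F [3.3 6.1 3.2] M [ 1.029 -0.442  0.149] w 0.0106 j6 13.7 tau6 -0.315
OBS t15.68 [ 0.5119 -0.1353  0.1607] yaw 54.64 F [2.7 5.6 3.1] M [ 1.028 -0.414  0.092] w 0.0105 j6 16.6 tau6 -0.302
```

```bash
python3 -m inch '[{"gripper":0.8,"x":0,"y":0,"z":0,"spin":0.025},{"gripper":0.8,"x":0,"y":0,"z":0,"spin":0.025}]' >/dev/null; python3 o.py
python3 -m inch '[{"gripper":0.8,"x":0,"y":0,"z":0,"spin":0.025},{"gripper":0.8,"x":0,"y":0,"z":0,"spin":0.025}]'>/dev/null; python3 o.py
python3 -m inch '[{"gripper":0.8,"x":0,"y":0,"z":0,"spin":0.025},{"gripper":0.8,"x":0,"y":0,"z":0,"spin":0.025}]'>/dev/null; python3 o.py
python3 - <<'E'
from h import *
s=cam("side")
g=lambda a:np.clip(255*(a/255.)**.6,0,255).astype('uint8')
a2=s["frame"][120:200,350:450,::-1];a2=cv2.resize(g(a2),None,fx=7,fy=7,interpolation=cv2.INTER_CUBIC)
cv2.imwrite("pics/s6.png",a2)
E
```

```text
OBS t15.93 [ 0.5119 -0.1353  0.1607] yaw 51.77 F [3.3 6.5 4.1] M [ 1.029 -0.436  0.116] w 0.0106 j6 19.4 tau6 -0.297
OBS t16.18 [ 0.5119 -0.1353  0.1607] yaw 48.90 F [2.9 5.3 4.5] M [ 0.979 -0.487  0.018] w 0.0109 j6 22.3 tau6 -0.368
OBS t16.43 [ 0.5119 -0.1354  0.1607] yaw 46.03 F [4.1 6.9 2.8] M [ 1.008 -0.437 -0.075] w 0.0109 j6 25.2 tau6 -0.482
```

View pics/s6.png

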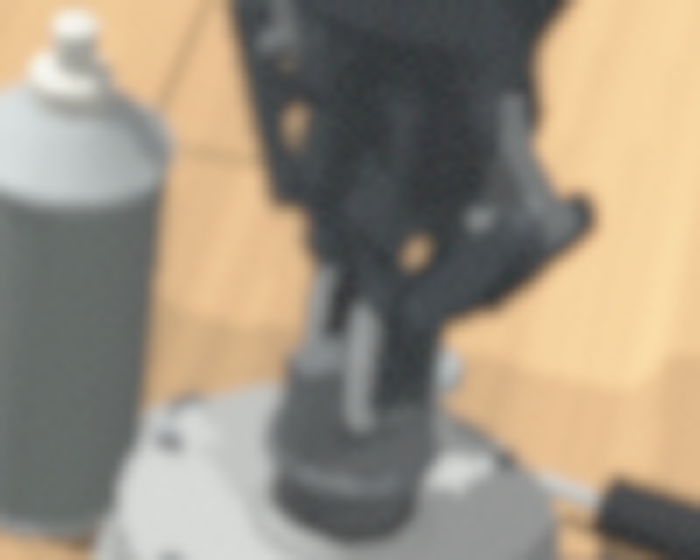

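The dip is starting: Mz went .116, .018, -.075 near yaw 46°. I'll take finer steps.

```bash
for i in 1; do python3 -m inch '[{"gripper":0.8,"x":0,"y":0,"z":0,"spin":0.01},{"gripper":0.8,"x":0,"y":0,"z":0,"spin":0.01}]' >/dev/null; python3 o.py; done
python3 -m inch '[{"gripper":0.8,"x":0,"y":0,"z":0,"spin":0.01},{"gripper":0.8,"x":0,"y":0,"z":0,"spin":0.01}]'>/dev/null; python3 o.py
python3 -m inch '[{"gripper":0.8,"x":0,"y":0,"z":0,"spin":0.01},{"gripper":0.8,"x":0,"y":0,"z":0,"spin":0.01}]'>/dev/null; python3 o.py
```

```text
OBS t16.73 [ 0.5119 -0.1353  0.1607] yaw 44.91 F [3.1 5.9 3.8] M [ 1.04  -0.473 -0.1  ] w 0.0107 j6 26.3 tau6 -0.289
OBS t16.98 [ 0.5119 -0.1353  0.1607] yaw 43.75 F [3.7 5.6 2.7] M [ 1.033 -0.461 -0.167] w 0.0107 j6 27.4 tau6 -0.350
OBS t17.23 [ 0.5119 -0.1354  0.1607] yaw 42.60 F [2.8 5.7 3.9] M [ 0.938 -0.489 -0.28 ] w 0.0104 j6 28.6 tau6 -0.421
```

```bash
python3 -m inch '[{"gripper":0.8,"x":0,"y":0,"z":0,"spin":0.01},{"gripper":0.8,"x":0,"y":0,"z":0,"spin":0.01}]'>/dev/null; python3 o.py
python3 -m inch '[{"gripper":0.8,"x":0,"y":0,"z":0,"spin":0.01},{"gripper":0.8,"x":0,"y":0,"z":0,"spin":0.01}]'>/dev/null; python3 o.py
```

```text
OBS t17.48 [ 0.5119 -0.1354  0.1608] yaw 41.45 F [4.  6.  4.8] M [ 1.012 -0.484 -0.198] w 0.0107 j6 29.7 tau6 -0.402
OBS t17.73 [ 0.5119 -0.1354  0.1607] yaw 40.32 F [3.3 5.8 3.3] M [ 0.985 -0.442 -0.032] w 0.0106 j6 30.9 tau6 -0.209
```

The minimum is at about yaw 42°, and the moment now rises. I'll go back 0.02 rad, release, and check.

```bash
python3 -m inch '[{"gripper":0.8,"x":0,"y":0,"z":0,"spin":-0.01},{"gripper":0.8,"x":0,"y":0,"z":0,"spin":-0.01},{"gripper":0.8,"x":0,"y":0,"z":0,"spin":0}]'>/dev/null; python3 o.py
python3 -m inch '[{"gripper":2.5,"x":0,"y":0,"z":0,"spin":0},{"gripper":2.5,"x":0,"y":0,"z":0,"spin":0},{"gripper":2.5,"x":0,"y":0,"z":0,"spin":0},{"gripper":2.5,"x":0,"y":0,"z":0,"spin":0}]'>/dev/null; python3 o.py
```

```text
OBS t18.10 [ 0.5119 -0.1354  0.1607] yaw 41.46 F [3.7 6.  3.1] M [ 1.009 -0.513 -0.353] w 0.0106 j6 29.7 tau6 -0.417
OBS t18.60 [ 0.5113 -0.1358  0.1603] yaw 41.52 F [ 0.8 -0.6 -0.7] M [-0.029 -0.018 -0.003] w 0.025 j6 29.6 tau6 0.003
```

```bash
python3 -m inch '[{"gripper":2.5,"x":0,"y":0,"z":-2,"spin":0},{"gripper":2.5,"x":0,"y":0,"z":-3,"spin":0},{"gripper":2.5,"x":0,"y":0,"z":-1.5,"spin":0},{"gripper":0,"x":0,"y":0,"z":0,"spin":-0.14},{"gripper":0,"x":0,"y":0,"z":0,"spin":-0.14}]'
python3 -m inch '[{"gripper":0,"x":0,"y":0,"z":0,"spin":-0.14},{"gripper":0,"x":0,"y":0,"z":0,"spin":-0.14},{"gripper":0,"x":-2.5,"y":0,"z":0,"spin":0},{"gripper":0,"x":-2.25,"y":0,"z":0,"spin":0},{"gripper":0,"x":0,"y":0,"z":0,"spin":0}]'; python3 o.py
python3 - <<'E'
from h import *
d=cam("top");s=cam("side")
g=lambda a:np.clip(255*(a/255.)**.6,0,255).astype('uint8')
a=d["frame"][220:330,360:480,::-1];a=cv2.resize(g(a),None,fx=6,fy=5.4,interpolation=cv2.INTER_CUBIC)
a2=s["frame"][100:210,350:470,::-1];a2=cv2.resize(g(a2),None,fx=5.4,fy=5.4,interpolation=cv2.INTER_CUBIC)
cv2.imwrite("pics/t7.png",a);cv2.imwrite("pics/s7.png",a2)
E
```

```text
t: 19.23
position: [0.5113, -0.1357, 0.2251]
tool_rot: [-180.0, 0.0, 57.8]
force: [-0.2, -0.0, -0.4]
grip_width: 0.0001
t: 19.85
position: [0.4976, -0.1821, 0.2249]
tool_rot: [-180.0, 0.0, 73.5]
force: [0.5, 0.7, 0.2]
grip_width: -0.0001
OBS t19.85 [ 0.4976 -0.1821  0.2249] yaw 73.51 F [0.5 0.7 0.2] M [-0.046  0.006  0.047] w -0.0001 j6 -7.6 tau6 -0.451
```

View pics/s7.png

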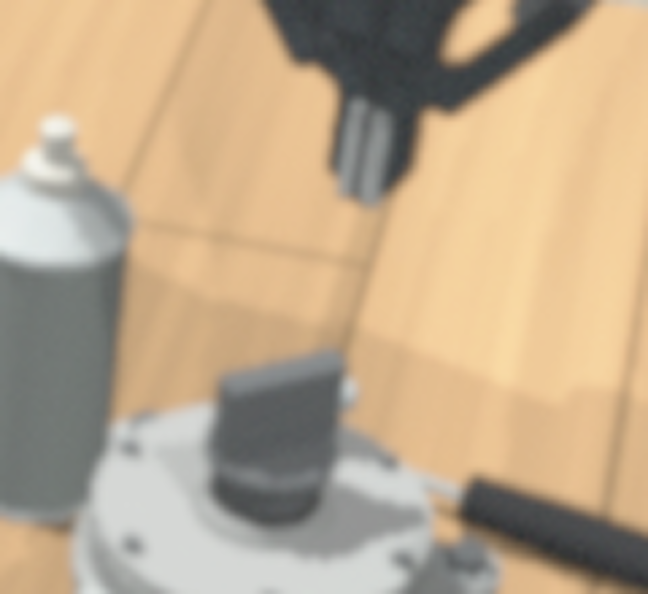

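View pics/t7.png

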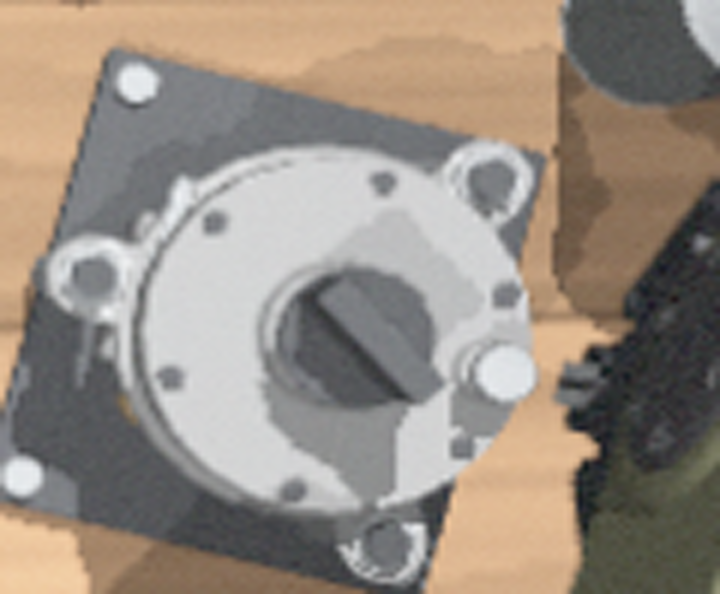

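The top view shows the tongue at (385,340) now at about 45° and the pin head at (502,374), with closed fingertips at (570,385). The side view shows the fingertip at (362,200). I'll triangulate the fingertip.

```bash
python3 - <<'E'
from h import *
d=cam("top");s=cam("side")
T=lambda x,y:(360+x/6,220+y/5.4); S=lambda x,y:(350+x/5.4,100+y/5.4)
c1,r1=ray(d,*T(568,384));c2,r2=ray(s,*S(362,202))
r1/=np.linalg.norm(r1);r2/=np.linalg.norm(r2)
t=np.linalg.lstsq(np.c_[r1,-r2],c2-c1,rcond=None)[0]
p,q=c1+t[0]*r1,c2+t[1]*r2;print(p,q)
for z in(.203,.21,.22,.23,.24): print(z,proj(d,[.4976,-.1821,z]),proj(s,[.4976,-.1821,z]))
print("pin now",onz(d,*T(502,374),.15), "side pinexp",proj(s,[.498,-.1813,.15]), S(348,390))
P=[onz(d,*T(*q),.186) for q in [(345,280),(318,297),(445,383),(412,400)]];e=P[0]+P[1]-P[2]-P[3];print(np.mean(P,0),np.degrees(np.arctan2(e[1],e[0])))
E
```

```text
[ 0.49869209 -0.17656634  0.22999202] [ 0.49726603 -0.17675886  0.23013584]
0.203 [453.18948797 290.8289281 ] [415.20630495 148.19925624]
0.21 [454.40019799 291.04883065] [415.74647607 145.06543105]
0.22 [456.16458803 291.3692369 ] [416.5272588 140.5311696]
0.23 [457.97123566 291.69724085] [417.31893201 135.92817761]
0.24 [459.82166198 292.03311296] [418.12169107 131.25505014]
pin now [ 0.49766254 -0.18033781  0.15      ] side pinexp [411.00729873 171.09624585] (414.44444444444446, 172.22222222222223)
[ 0.5113435  -0.13486094  0.186     ] 39.36857722672168
```

The fingertip is about 5 mm above the TCP reading, so contact is expected at TCP z of about 0.145 and home at about 0.133. I'll descend.

```bash
python3 -m inch '[{"gripper":0,"x":0.08,"y":0,"z":2,"spin":0},{"gripper":0,"x":0,"y":0,"z":2.5,"spin":0},{"gripper":0,"x":0,"y":0,"z":2,"spin":0},{"gripper":0,"x":0,"y":0,"z":0.5,"spin":0},{"gripper":0,"x":0,"y":0,"z":0,"spin":0}]'
python3 o.py
python3 - <<'E'
from h import *
d=cam("top");s=cam("side")
g=lambda a:np.clip(255*(a/255.)**.6,0,255).astype('uint8')
a=d["frame"][220:330,360:480,::-1];a=cv2.resize(g(a),None,fx=3.3,fy=4.5,interpolation=cv2.INTER_CUBIC)
a2=s["frame"][110:210,360:460,::-1];a2=cv2.resize(g(a2),None,fx=4,fy=4.95,interpolation=cv2.INTER_CUBIC)
cv2.imwrite("pics/ts8.png",np.hstack([a,a2]))
E
```

```text
t: 20.68
position: [0.4984, -0.1802, 0.1557]
tool_rot: [180.0, 0.0, 73.6]
force: [-0.0, 0.3, 0.3]
grip_width: -0.0
OBS t20.68 [ 0.4984 -0.1802  0.1557] yaw 73.64 F [-0.   0.3  0.3] M [ 0.023 -0.034 -0.011] w -0.0 j6 -7.5 tau6 0.005
```

View pics/ts8.png

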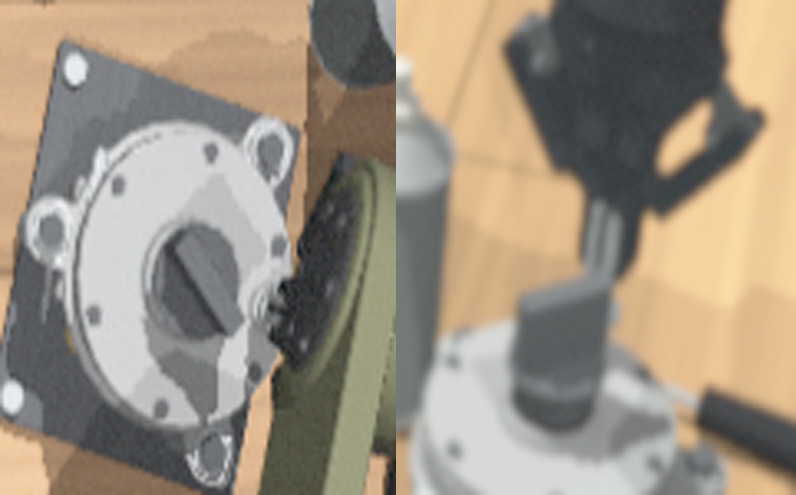

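The closed fingers are over the pin, clear of the tongue. I'll lower slowly under force.

```bash
python3 -m inch '[{"gripper":0,"x":0,"y":0,"z":0.3,"spin":0},{"gripper":0,"x":0,"y":0,"z":0.3,"spin":0},{"gripper":0,"x":0,"y":0,"z":0.1,"spin":0},{"gripper":0,"x":0,"y":0,"z":0,"spin":0}]'>/dev/null
python3 o.py
python3 -m inch '[{"gripper":0,"x":0,"y":0,"z":0.1,"spin":0},{"gripper":0,"x":0,"y":0,"z":0,"spin":0}]'>/dev/null
python3 o.py
python3 -m inch '[{"gripper":0,"x":0,"y":0,"z":0.1,"spin":0},{"gripper":0,"x":0,"y":0,"z":0,"spin":0}]'>/dev/null
python3 o.py
```

```text
OBS t21.27 [ 0.4982 -0.1805  0.1483] yaw 73.61 F [-0.   0.1  0.3] M [0.014 0.08  0.01 ] w -0.0002 j6 -7.5 tau6 0.000
OBS t21.52 [ 0.4982 -0.1805  0.1473] yaw 73.61 F [-0.  -0.1 -0.3] M [-0.009  0.004 -0.07 ] w -0.0003 j6 -7.5 tau6 0.000
OBS t21.77 [ 0.4982 -0.1805  0.1463] yaw 73.62 F [-0.1 -0.7 -0.9] M [ 0.002 -0.036 -0.017] w -0.0001 j6 -7.5 tau6 0.000
```

```bash
python3 -m inch '[{"gripper":0,"x":0,"y":0,"z":0.08,"spin":0},{"gripper":0,"x":0,"y":0,"z":0,"spin":0}]'>/dev/null
python3 o.py
python3 -m inch '[{"gripper":0,"x":0,"y":0,"z":0.08,"spin":0},{"gripper":0,"x":0,"y":0,"z":0,"spin":0}]'>/dev/null
python3 o.py
python3 -m inch '[{"gripper":0,"x":0,"y":0,"z":0.08,"spin":0},{"gripper":0,"x":0,"y":0,"z":0,"spin":0}]'>/dev/null
python3 o.py
```

```text
OBS t22.02 [ 0.4982 -0.1805  0.1455] yaw 73.61 F [0.6 0.3 0.9] M [ 0.04  -0.026  0.063] w -0.0002 j6 -7.5 tau6 0.000
OBS t22.27 [ 0.4982 -0.1805  0.1447] yaw 73.61 F [-0.1 -0.4 -0.9] M [-0.039 -0.05  -0.042] w -0.0003 j6 -7.5 tau6 -0.000
OBS t22.52 [ 0.4983 -0.1805  0.144 ] yaw 73.61 F [-0.1 -0.1  1.2] M [ 0.039  0.037 -0.006] w 0.0002 j6 -7.5 tau6 -0.000
```

```bash
python3 -m inch '[{"gripper":0,"x":0,"y":0,"z":0.05,"spin":0},{"gripper":0,"x":0,"y":0,"z":0,"spin":0}]'>/dev/null
python3 o.py
python3 -m inch '[{"gripper":0,"x":0,"y":0,"z":0.05,"spin":0},{"gripper":0,"x":0,"y":0,"z":0,"spin":0}]'>/dev/null
python3 o.py
python3 -m inch '[{"gripper":0,"x":0,"y":0,"z":0.05,"spin":0},{"gripper":0,"x":0,"y":0,"z":0,"spin":0}]'>/dev/null
python3 o.py
```

```text
OBS t22.77 [ 0.4983 -0.1805  0.1436] yaw 73.61 F [-0.6  0.8  2.8] M [ 0.021  0.104 -0.025] w 0.0 j6 -7.5 tau6 -0.001
OBS t23.02 [ 0.4982 -0.1805  0.143 ] yaw 73.61 F [0.2 0.2 2.7] M [0.051 0.065 0.027] w 0.0 j6 -7.5 tau6 -0.000
OBS t23.27 [ 0.4982 -0.1805  0.1424] yaw 73.61 F [-0.6 -0.   2.5] M [-0.008 -0.071  0.054] w 0.0001 j6 -7.5 tau6 0.000
```

```bash
python3 -m inch '[{"gripper":0,"x":0,"y":0,"z":0.05,"spin":0},{"gripper":0,"x":0,"y":0,"z":0,"spin":0}]'>/dev/null
python3 o.py
python3 -m inch '[{"gripper":0,"x":0,"y":0,"z":0.05,"spin":0},{"gripper":0,"x":0,"y":0,"z":0,"spin":0}]'>/dev/null
python3 o.py
```

```text
OBS t23.52 [ 0.4982 -0.1805  0.1419] yaw 73.61 F [0.5 1.1 3.5] M [-0.026 -0.018 -0.001] w -0.0005 j6 -7.5 tau6 0.000
OBS t23.77 [ 0.4982 -0.1805  0.1414] yaw 73.61 F [0.8 0.  2.5] M [ 0.014 -0.106 -0.004] w -0.0002 j6 -7.5 tau6 0.000
```

Contact came at about 0.144 and the pin slides at about 3 N. Continuing at 0.5 mm.

```bash
python3 -m inch '[{"gripper":0,"x":0,"y":0,"z":0.05,"spin":0},{"gripper":0,"x":0,"y":0,"z":0,"spin":0}]'>/dev/null
python3 o.py
python3 -m inch '[{"gripper":0,"x":0,"y":0,"z":0.05,"spin":0},{"gripper":0,"x":0,"y":0,"z":0,"spin":0}]'>/dev/null
python3 o.py
```

```text
OBS t24.02 [ 0.4982 -0.1805  0.1409] yaw 73.61 F [ 0.4 -0.7  3. ] M [-0.006 -0.125  0.004] w -0.0002 j6 -7.5 tau6 0.001
OBS t24.27 [ 0.4982 -0.1805  0.1405] yaw 73.61 F [ 0.9 -1.1  2.3] M [-0.028 -0.153 -0.023] w -0.0002 j6 -7.5 tau6 0.001
```

```bash
python3 -m inch '[{"gripper":0,"x":0,"y":0,"z":0.05,"spin":0},{"gripper":0,"x":0,"y":0,"z":0,"spin":0}]'>/dev/null
python3 o.py
python3 -m inch '[{"gripper":0,"x":0,"y":0,"z":0.05,"spin":0},{"gripper":0,"x":0,"y":0,"z":0,"spin":0}]'>/dev/null
python3 o.py
```

```text
OBS t24.52 [ 0.4982 -0.1805  0.14  ] yaw 73.61 F [0.8 0.5 2.4] M [-0.09  -0.075 -0.002] w 0.0002 j6 -7.5 tau6 0.001
OBS t24.77 [ 0.4982 -0.1805  0.1395] yaw 73.61 F [ 0.8 -0.9  3.4] M [-0.048 -0.113  0.007] w 0.0001 j6 -7.5 tau6 0.001
```

It's past the 3 mm stop depth, so the pin is in the hole.

```bash
python3 -m inch '[{"gripper":0,"x":0,"y":0,"z":0.06,"spin":0},{"gripper":0,"x":0,"y":0,"z":0.06,"spin":0},{"gripper":0,"x":0,"y":0,"z":0,"spin":0}]'>/dev/null
python3 o.py
python3 -m inch '[{"gripper":0,"x":0,"y":0,"z":0.06,"spin":0},{"gripper":0,"x":0,"y":0,"z":0.06,"spin":0},{"gripper":0,"x":0,"y":0,"z":0,"spin":0}]'>/dev/null
python3 o.py
python3 -m inch '[{"gripper":0,"x":0,"y":0,"z":0.06,"spin":0},{"gripper":0,"x":0,"y":0,"z":0.06,"spin":0},{"gripper":0,"x":0,"y":0,"z":0,"spin":0}]'>/dev/null
python3 o.py
```

```text
OBS t25.15 [ 0.4982 -0.1805  0.1382] yaw 73.61 F [1.3 0.1 2.7] M [-0.108 -0.159  0.004] w 0.0001 j6 -7.5 tau6 0.001
OBS t25.52 [ 0.4982 -0.1805  0.137 ] yaw 73.61 F [ 0.4 -0.3  3.3] M [-0.081 -0.213 -0.031] w 0.0002 j6 -7.5 tau6 0.001
OBS t25.90 [ 0.4982 -0.1805  0.1358] yaw 73.61 F [ 1.2 -0.1  3. ] M [-0.078 -0.167  0.021] w 0.0001 j6 -7.5 tau6 0.001
```

```bash
python3 -m inch '[{"gripper":0,"x":0,"y":0,"z":0.05,"spin":0},{"gripper":0,"x":0,"y":0,"z":0,"spin":0}]'>/dev/null
python3 o.py
python3 -m inch '[{"gripper":0,"x":0,"y":0,"z":0.05,"spin":0},{"gripper":0,"x":0,"y":0,"z":0,"spin":0}]'>/dev/null
python3 o.py
```

```text
OBS t26.15 [ 0.4982 -0.1805  0.1353] yaw 73.61 F [ 0.9 -0.3  2.2] M [-0.062 -0.206  0.001] w 0.0003 j6 -7.5 tau6 0.001
OBS t26.40 [ 0.4982 -0.1805  0.1349] yaw 73.61 F [ 0.4 -0.4  2.6] M [-0.077 -0.172  0.033] w 0.0001 j6 -7.5 tau6 0.001
```

```bash
python3 -m inch '[{"gripper":0,"x":0,"y":0,"z":0.05,"spin":0},{"gripper":0,"x":0,"y":0,"z":0.05,"spin":0},{"gripper":0,"x":0,"y":0,"z":0,"spin":0}]'>/dev/null
python3 o.py
python3 -m inch '[{"gripper":0,"x":0,"y":0,"z":0.05,"spin":0},{"gripper":0,"x":0,"y":0,"z":0,"spin":0}]'>/dev/null
python3 o.py
```

```text
OBS t26.77 [ 0.4982 -0.1805  0.1338] yaw 73.61 F [ 0.5 -0.6  2.5] M [-0.105 -0.205  0.051] w -0.0004 j6 -7.5 tau6 0.001
OBS t27.02 [ 0.4982 -0.1805  0.1333] yaw 73.62 F [ 0.8 -0.6  3.3] M [-0.079 -0.19   0.027] w -0.0001 j6 -7.5 tau6 0.001
```

```bash
python3 -m inch '[{"gripper":0,"x":0,"y":0,"z":0.03,"spin":0},{"gripper":0,"x":0,"y":0,"z":0,"spin":0}]'>/dev/null
python3 o.py
python3 -m inch '[{"gripper":0,"x":0,"y":0,"z":0.03,"spin":0},{"gripper":0,"x":0,"y":0,"z":0,"spin":0}]'>/dev/null
python3 o.py
```

```text
OBS t27.27 [ 0.4982 -0.1805  0.133 ] yaw 73.61 F [0.6 0.1 3.3] M [-0.074 -0.157 -0.009] w -0.0 j6 -7.5 tau6 0.001
OBS t27.52 [ 0.4982 -0.1805  0.1328] yaw 73.62 F [ 1.6 -0.5  3.2] M [-0.03  -0.144 -0.055] w 0.0003 j6 -7.5 tau6 0.001
```

Now 0.3 mm steps until the force rises.

```bash
python3 -m inch '[{"gripper":0,"x":0,"y":0,"z":0.03,"spin":0},{"gripper":0,"x":0,"y":0,"z":0,"spin":0}]'>/dev/null
python3 o.py
python3 -m inch '[{"gripper":0,"x":0,"y":0,"z":0.03,"spin":0},{"gripper":0,"x":0,"y":0,"z":0,"spin":0}]'>/dev/null
python3 o.py
```

```text
OBS t27.77 [ 0.4982 -0.1805  0.1324] yaw 73.61 F [ 1.1 -0.4  2.4] M [-0.124 -0.177  0.002] w -0.0002 j6 -7.5 tau6 0.001
OBS t28.02 [ 0.4982 -0.1805  0.1322] yaw 73.61 F [ 1.1 -0.7  3.1] M [-0.087 -0.137  0.021] w 0.0001 j6 -7.5 tau6 0.001
```

```bash
python3 -m inch '[{"gripper":0,"x":0,"y":0,"z":0.03,"spin":0},{"gripper":0,"x":0,"y":0,"z":0,"spin":0}]'>/dev/null
python3 o.py
```

```text
OBS t28.27 [ 0.4983 -0.1805  0.1322] yaw 73.61 F [-0.9 -0.4  6.3] M [ 0.013  0.047 -0.003] w 0.0001 j6 -7.5 tau6 -0.000
```

The pin stopped after 12 mm of travel (0.144 to 0.132) and the force is rising. I'll press to about 12 N.

```bash
python3 -m inch '[{"gripper":0,"x":0,"y":0,"z":0.03,"spin":0},{"gripper":0,"x":0,"y":0,"z":0,"spin":0}]'>/dev/null
python3 o.py
```

```text
OBS t28.52 [ 0.4983 -0.1805  0.1321] yaw 73.61 F [-1.4  0.3  9.3] M [ 0.104  0.26  -0.065] w 0.0 j6 -7.5 tau6 -0.001
```

```bash
python3 -m inch '[{"gripper":0,"x":0,"y":0,"z":0.03,"spin":0},{"gripper":0,"x":0,"y":0,"z":0,"spin":0}]'>/dev/null
python3 o.py
```

```text
OBS t28.77 [ 0.4984 -0.1805  0.132 ] yaw 73.62 F [-1.9  1.1 11.5] M [0.17  0.44  0.006] w 0.0002 j6 -7.5 tau6 -0.002
```

Home at 11.5 N with no further travel. I'll retreat and look.

```bash
python3 -m inch '[{"gripper":0,"x":0,"y":0,"z":-1,"spin":0},{"gripper":0,"x":0,"y":0,"z":-3,"spin":0},{"gripper":0,"x":0,"y":0,"z":-4,"spin":0},{"gripper":0,"x":0,"y":0,"z":-4,"spin":0},{"gripper":0,"x":0,"y":0,"z":0,"spin":0}]'
python3 -m inch '[{"gripper":0,"x":-3,"y":-4,"z":0,"spin":0},{"gripper":0,"x":-3,"y":-4,"z":0,"spin":0},{"gripper":0,"x":-3,"y":-4,"z":0,"spin":0},{"gripper":0,"x":0,"y":0,"z":0,"spin":0},{"gripper":0,"x":0,"y":0,"z":0,"spin":0}]'
python3 - <<'E'
from h import *
d=cam("top");s=cam("side")
g=lambda a:np.clip(255*(a/255.)**.6,0,255).astype('uint8')
cv2.imwrite("pics/t9.png",d["frame"][:,:,::-1])
a=d["frame"][240:320,380:470,::-1];a=cv2.resize(g(a),None,fx=4.4,fy=5,interpolation=cv2.INTER_CUBIC)
a2=s["frame"][110:230,330:480,::-1];a2=cv2.resize(g(a2),(400,400),interpolation=cv2.INTER_CUBIC)
cv2.imwrite("pics/ts9.png",np.hstack([a,a2]))
# pin head blob centroid
f=cv2.cvtColor(d["frame"],cv2.COLOR_RGB2GRAY)[275:305,430:458];f0=cv2.cvtColor(cv2.imread("pics/top0.png"),cv2.COLOR_BGR2GRAY)[275:305,430:458]
for n,q in(("before",f0),("after",f)):
    m=(q>205).astype('uint8');k,l,st,ce=cv2.connectedComponentsWithStats(m);print(n,[(st[i,4],ce[i].round(2)+[430,275]) for i in range(1,k) if st[i,4]>15])
for z in(.15,.138): print(z,proj(d,[.4978,-.181,z]))
E
```

```text
t: 29.4
position: [0.4989, -0.1808, 0.2542]
tool_rot: [179.7, 0.0, 73.6]
force: [0.5, -0.8, -0.9]
grip_width: 0.0004
t: 30.02
position: [0.3579, -0.2328, 0.2509]
tool_rot: [-180.0, -0.0, 73.6]
force: [-0.8, -0.7, -0.4]
grip_width: 0.0001
before []
after []
0.15 [444.02429306 289.17506071]
0.138 [442.22880233 288.84834056]
```

View pics/ts9.png

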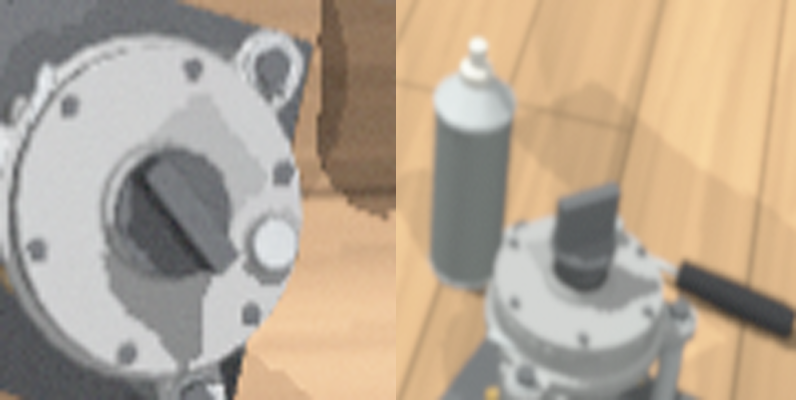

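View pics/t9.png

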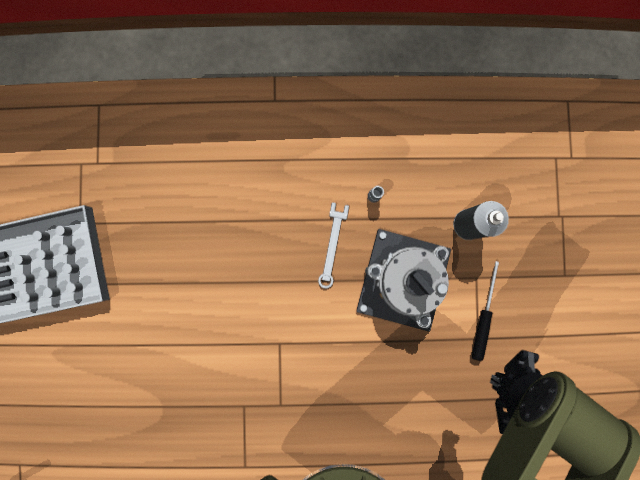

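The pin head now shows at about (441.8,288.6), where a face at z = 0.138 should appear (442.2,288.8); in the up position it was at (444,289). The tongue stands in the notch and the wrench, socket, can and screwdriver haven't moved.

```bash
python3 -c "
from station import bot
print(bot.close_job())"
```

```text
the job is handed in; nothing more can be done
None
```

The pump is locked at its timing point, and I handed the job in at about t = 30 s of the 72 s allowed. `close_job()` gave no verdict.

- **Coupling:** I turned it about 2.2 rad clockwise in one grasp. The drag was steady at about 0.12 N m, then dipped to about -0.28 at yaw 42° and climbed again. I went 0.02 rad back from where the climb showed and let go there.
- **Lock pin:** I pressed it down with closed fingers in small steps. It slid at about 3 N for 12 mm, then stopped, and I ended at about 11.5 N. The final top picture shows the head where the home height of 138 mm predicts it, within about half a pixel.
- **Surroundings:** The wrench, socket, can and screwdriver look unmoved in the last picture, and the arm stands clear of everything.

**What disagreed:**
- **Fingertip height:** The stated nose length put the fingertips 22 mm below the TCP, but the pictures put them about 5 mm above the reported TCP height. My first closing went over the top of the tongue and gripped nothing, so I worked from the pictures and the force after that.
- **Grip opening:** The gripper read about 10.7 mm on the 12 mm tongue.
- **Final tongue angle:** The picture gave about 39° after release, against 41.5° at the gripper. That is within picture accuracy or the coupling settling, and the pin went home.

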